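# Lay out the kit for the next spray job

### The arm

A 7-joint arm with a two-finger parallel gripper is mounted at the origin on a cart in front of the work surface, level with it; the furniture and walls round the work are solid. World frame = base frame: x ahead of the robot, y to its left, z up, the work surface at z = 0. Lengths are in m, angles in rad, forces in N, time in s.
With the tool pointing down it reaches from about 0.4 to 0.85 m from the base axis. Payload 10.4 kg.
Tool frame: the origin (TCP) lies between the finger pads, 19 mm behind the fingertips; this is the grasp point; z points along the fingers, y is the line along which they close (so a half turn about z gives the same grasp; the last joint's range is limited). The gripper opens to 85 mm and grips with 20 to 120 N. Pads are 22 mm wide; open, the fingers measure 114 mm over their backs; the gripper's body (76 mm by 85 mm) begins 54 mm behind the grasp point. The pads swing forward as they close: fully open they stand 13 mm farther back than shut.
Start: joints at [-1.222, 0.332, -0.065, 1.46, 0.022, 1.35, -0.088], TCP at [0.227, 0.582, 0.25] pointing down, gripper open.
Joint ranges: [-2.6, 2.6], [-0.5, 2.12], [-1.47, 1.34], [0.16, 2.42], [-1.27, 4.41], [0.06, 2.06], [-2.6, 2.6]. Speed limits (rad/s): [2.22, 2.22, 2.79, 2.79, 3.14, 3.14, 3.14].

### API

Orientations are given as a unit quaternion [x, y, z, w].
In Python, from workcell import get_obs, optics, job gives the robot as it stands. The module is installed in compiled form; this text tells all that it offers.
- The arm moves only by the tool send_rows, never from a script. Its argument "plan" is a list that holds one entry, the list of rows, each a list of 7 numbers: the turn, a rotation vector about the tool's x, y, z in units of 1.5 rad (1.0 is 1.5 rad), then the shift along the tool's x, y, z in units of 20 cm (1.0 is 20 cm), then the opening, from 0 (shut) to 1 (fully open). A call has 1 to 20 rows; each row shifts and turns the commanded pose from where the row before left it, along the tool's axes as they then stand; what a row does not reach is not made up. A row lasts 1/12 s, in which the tool goes at most 41.7 mm and 7.16 degrees, less where a joint would pass 70% of its speed; a pose out of reach is approached as far as the arm can. A call with a number of a shift or a turn outside -1 to 1 is refused whole. A call with a gripper value outside its range is refused whole. The fingers move at their own pace and stop on an object; "squeeze" is the grip in N (left out, the last holds). Time passes only in rows, so rows that do not move let the fingers close. It gives the time, the measured TCP pose, the force, the opening and the grip force at its end, in the units of the state.
- get_obs(): the state, without advancing time (a new reading comes with each control period).
- optics.camera(name): name is "scene" or "top" or "wrist"; returns the picture (420x560x3 uint8, red, green, blue); there is no depth.
- optics.get_calibration(name): a dict with "intrinsics" (3x3 intrinsics, pixels), "distortion" ([k1, k2, p1, p2, k3] as OpenCV has them; the pictures are not rectified), "world_from_camera" (4x4, takes a point from camera to world coordinates); the wrist camera has in their place "T_tool_cam" (4x4, takes a point from camera to tool coordinates, whose origin is the TCP and whose axes are the flange's). Camera axes: x right, y up, looking along -z (the intrinsics and any distortion apply to the point x, -y, -z); pixel columns grow to the right and rows downward; lengths in m; the calibration is good to about 2 mm. A picture is of the moment at which its call begins: read the wrist's pose just before it. get_calibration takes no time and is no camera call.
- job.hand_in(): hands the job in; it is judged then, once.
The state is a dict: "clock": time; "joint_pos": joint angles; "joint_velocities": joint speeds; "tau": joint torques, N m; "position": TCP position; "ee_rot": TCP orientation; "ft_force": force on the tool from outside, world axes, zero at the start; "torque": the same for the moment, N m; "grip_width": opening from 0.0 (shut) to 1.0 (fully open); "grasp_force": force on a finger pad.
Only numpy, scipy, OpenCV 4.12 (cv2) and the standard library are available. Lean on these libraries where they do the work, as an engineer would, in place of code of your own. Each camera call takes 0.05 s, during which the arm holds its last target. There are 200 camera calls.

### The job

Lay out the kit for the next spray job: set the paint tin down gently in the middle of the scale's pan; stand the roll of labels in the middle of the mat's square that is nearer the scale, with the fine-line tape lying flat and centred on top of it; and put the air cap, horns up, in the middle of the mat's other square. Leave the brush, the tin opener and the spray gun where they lie.

Things in the scene. Friction and masses are not known exactly. Their poses are not given: they have to be found in the camera images.
- tin: small paint tin, upright: printed blue-and-white wrapper, bare metal lid; 68 mm diameter, 79 mm high, 0.18 kg. Origin at the centre of its underside, z up.
- label_roll: white roll of paper labels standing on end: 68 mm diameter, 62 mm high, with a small brown core hole in its flat top. Origin at the centre of its underside, z up.
- line_tape: dark narrow roll of fine-line tape lying flat: ring of 57 mm outer diameter, 19 mm high. Origin at the centre of its underside (within 1 mm), z up.
- air_cap: spray-gun air cap: knurled pale ring, 34 mm diameter, with two brass-coloured horns on top, 25 mm high in all; its knurled ring, the lower 13 mm or so, is the part to grasp. Origin at the centre of its underside, z up.
- mat: black rubber mat, fixed, 104 x 204 x 4 mm (x, y, z), marked with two thin white square outlines of 88 mm side by side. Origin at the centre of its underside; x is its short and y its long direction; the squares' centres lie at y = -50 and +50 mm, x = 0, the top at z = 4 mm. It may stand to the left or to the right of the scale.
- scale: compact grey bench scale, fixed, with a round steel pan of 86 mm diameter and a small dark display along the front edge. Origin on the axis of the pan at table height; the pan's flat top is at z = 36 mm and its centre at x = y = 0. The housing reaches from x = -60 mm (display, towards the robot) to +46 mm, y = -60 to +60 mm, 28 mm high. It does not give under load.
- brush: bystander: gun-cleaning brush with red handle, 19 x 170 x 18 mm, lying; origin at the centre of its underside, y along its length.
- opener: bystander: bright steel tin opener (lever for tin lids), 32 x 162 x 7 mm, lying; origin at the centre of its underside, y along its length.
- spray_gun: bystander: brown spray gun lying on its side, 143 x 191 x 49 mm; origin under its middle. Above and behind the work a wall shelf hangs over the back of the bench: carry things with the TCP below about 0.18 m, so that the wrist stays clear of it.
There are look-alikes about, which are no part of the job. There is more than one size of the label_roll; the job needs the larger.

How it is judged:
By the outcome, as a careful person would: the job done as asked, in the order asked, and still so for the second after the job is handed in, with the robot touching nothing.
It also fails if it takes over 96 s, if anything falls off the work surface, if the arm or the gripper's body presses on something with over 40 N, if the wrist force passes 120 N, or if a joint passes its speed limit or range.

## Working session

There is one attempt and no reset: what is moved stays moved. The work goes in short steps, Python scripts to look and compute and a tool call to move; the robot and the scene stay as the last step left them, time stands still between calls to the robot, and variables do not carry over. Pictures are saved under pics/ and viewed, at most 14 in all, crops included, and the job is handed in when it is done.

Besides the shell and the picture viewer there is one more tool, called after "Call:" as name([rows], argument=value, ...), one row to a line, values as JSON. send_rows: Moves the arm, as the interface text tells. Its arguments: {"type":"object","properties":{"plan":{"type":"array"},"squeeze":{"type":"number"}},"required":["plan"]}

```bash
mkdir -p pics; cat > h.py <<'E'
import numpy as np, cv2
from workcell import get_obs, optics, job
from scipy.spatial.transform import Rotation as R
def snap(n,f):
    o=get_obs(); im=optics.camera(n); cv2.imwrite(f'pics/{f}.png',im[:,:,::-1]); return o,im
def T(n,o=None):
    c=optics.get_calibration(n)
    if n!='wrist': return c,np.array(c['world_from_camera'])
    W=np.eye(4);W[:3,:3]=R.from_quat(o['ee_rot']).as_matrix();W[:3,3]=o['position']
    return c,W@np.array(c['T_tool_cam'])
def ray(n,px,z,o=None):
    c,M=T(n,o)
    p=cv2.undistortPoints(np.array(px,float).reshape(-1,1,2),np.array(c['intrinsics']),np.array(c['distortion'])).reshape(-1,2)
    d=np.c_[p[:,0],-p[:,1],-np.ones(len(p))]@M[:3,:3].T
    t=(z-M[2,3])/d[:,2]
    return M[:3,3]+t[:,None]*d
E
python3 - <<'E'
from h import *
for n in('scene','top','wrist'):
    o,im=snap(n,n+'0'); c,M=T(n,o); print(n,M.round(3).tolist(),np.array(c['intrinsics']).round(1).tolist())
print(o)
E
```

```text
scene [[0.828, 0.42, -0.37, 0.189], [-0.56, 0.623, -0.547, -0.569], [0.001, 0.66, 0.751, 0.834], [0.0, 0.0, 0.0, 1.0]] [[396.0, 0.0, 282.4], [0.0, 396.0, 208.4], [0.0, 0.0, 1.0]]
top [[0.025, 0.986, -0.166, 0.364], [-0.999, 0.021, -0.024, -0.018], [-0.02, 0.166, 0.986, 1.271], [0.0, 0.0, 0.0, 1.0]] [[480.4, 0.0, 280.3], [0.0, 480.4, 205.3], [0.0, 0.0, 1.0]]
wrist [[0.362, -0.881, -0.305, 0.149], [0.932, 0.342, 0.119, 0.612], [-0.0, -0.328, 0.945, 0.373], [0.0, 0.0, 0.0, 1.0]] [[345.8, 0.0, 284.4], [0.0, 345.8, 211.6], [0.0, 0.0, 1.0]]
{'clock': 0.1, 'joint_pos': array([-1.22159812,  0.33285138, -0.06469117,  1.46088011,  0.02157354,
        1.34986883, -0.08849685]), 'joint_velocities': array([ 3.26891515e-04, -5.38254539e-04, -4.42094823e-04, -3.57924225e-03,
        6.28921146e-05, -6.16423325e-04, -1.10840893e-04]), 'tau': array([ 2.35461575e-04, -6.26741266e+01,  4.85707854e-02, -3.92431784e+01,
        1.61975896e-02,  6.85762614e-03,  4.34789672e-05]), 'position': array([0.22694204, 0.58200588, 0.24925789]), 'ee_rot': array([ 1.84825914e-01,  9.82771057e-01, -6.48525667e-04, -1.04098088e-04]), 'ft_force': array([0.22639823, 0.44426756, 0.7397819 ]), 'torque': array([-0.01639637,  0.04086192, -0.0175481 ]), 'grasp_force': 0.0, 'grip_width': 0.9980455388132744}
```

View pics/top0.png

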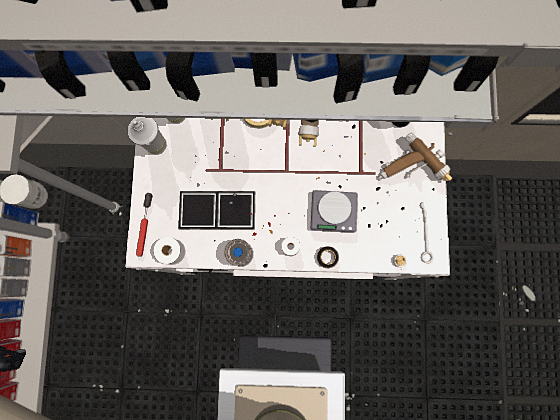

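View pics/scene0.png

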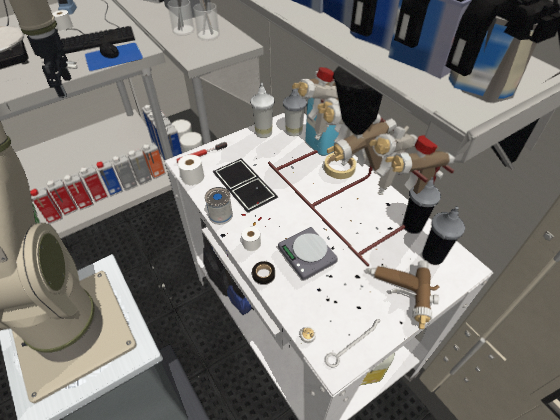

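The top view shows a white roll at (168,250) and a smaller one at (289,246). The tin is at (238,250), the dark tape at (326,257) and the air cap at (400,260). The mat squares are at (198,210) and (235,210), and the pan at (337,208). The scene view agrees: rolls (191,168) and (251,238), tin (218,205), tape (263,272), cap (307,334).

Look-alikes:
- **Label roll:** the small roll at top (289,246).
- **Tape:** the yellowish ring in the back at scene (340,170).
- **Tin:** the cans in the back.

I'll check my choices in a close crop.

```bash
python3 - <<'E'
from h import *
im=cv2.imread('pics/top0.png'); cv2.imwrite('pics/c1.png',cv2.resize(im[180:280,130:290],None,fx=5,fy=5,interpolation=2))
cv2.imwrite('pics/c2.png',cv2.resize(im[180:280,280:440],None,fx=5,fy=5,interpolation=2))
for nm,p,z in [('roll',(168,248),.062),('small',(289,245),.05),('tin',(238,249),.079),('tape',(326,257),.019),('cap',(400,260),.02),('sqL',(198,210),.004),('sqR',(235,210),.004),('pan',(337,208),.036)]:
    print(nm,ray('top',[p],z).round(3))
E
```

```text
roll [[0.452 0.293 0.062]]
small [[ 0.467 -0.012  0.05 ]]
tin [[0.452 0.114 0.079]]
tape [[ 0.441 -0.109  0.019]]
cap [[ 0.438 -0.3    0.02 ]]
sqL [[0.559 0.234 0.004]]
sqR [[0.562 0.134 0.004]]
pan [[ 0.568 -0.135  0.036]]
```

View pics/c1.png

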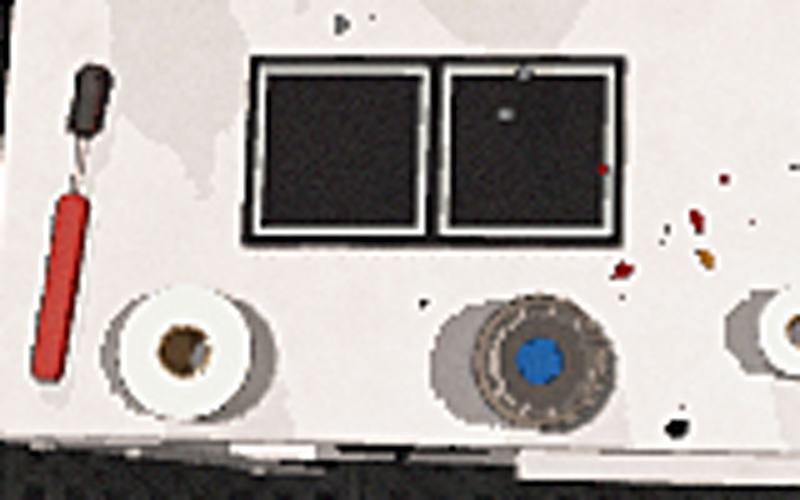

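View pics/c2.png

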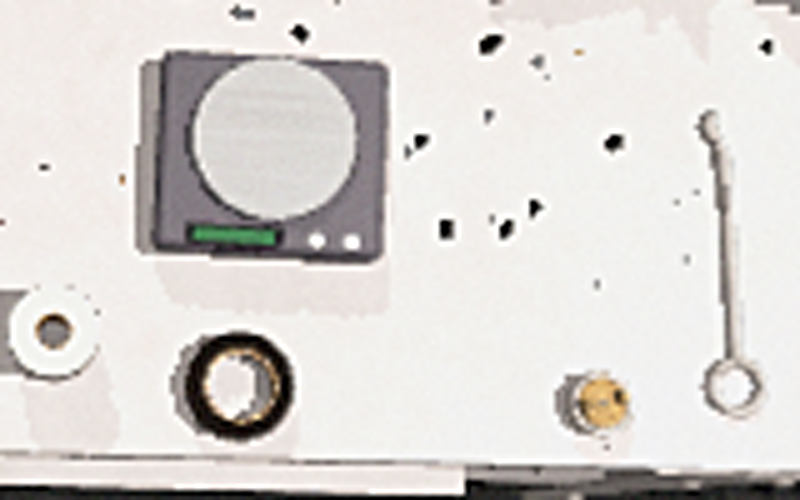

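The 68 mm roll at top (167,250) spans about 27 px, or 67 mm, so it is the large one. The tin lid is at (239,252), the tape at (328,257) and the cap at (400,260) with brass facing up. Now I'll move over the tin for a wrist look.

Call:
send_rows([
  [[0, 0, -0.062, 0, 0, 0, 1], [0, 0, -0.062, 0, 0, 0, 1], [0, 0, -0.062, 0, 0, 0, 1], [0, 0, -0.062, 0, 0, 0, 1], [0, 0, 0, -0.08, -0.167, 0.025, 1], [0, 0, 0, -0.08, -0.167, 0.025, 1], [0, 0, 0, -0.08, -0.167, 0.025, 1], [0, 0, 0, -0.08, -0.167, 0.025, 1], [0, 0, 0, -0.08, -0.167, 0.025, 1], [0, 0, 0, -0.08, -0.167, 0.025, 1], [0, 0, 0, -0.08, -0.167, 0.025, 1], [0, 0, 0, -0.08, -0.167, 0.025, 1], [0, 0, 0, -0.08, -0.167, 0.025, 1], [0, 0, 0, -0.08, -0.167, 0.025, 1], [0, 0, 0, -0.08, -0.167, 0.025, 1], [0, 0, 0, -0.08, -0.167, 0.025, 1], [0, 0, 0, -0.08, -0.167, 0.025, 1], [0, 0, 0, -0.08, -0.167, 0.025, 1], [0, 0, 0, 0, 0, 0, 1], [0, 0, 0, 0, 0, 0, 1]],
])

```text
clock: 1.82
position: [0.4515, 0.1127, 0.1797]
ee_rot: [0.002, 1.0, -0.0, -0.0]
ft_force: [-0.6, 0.5, 0.3]
grip_width: 0.999
grasp_force: 0.0
```

```bash
python3 - <<'E'
from h import *
o,im=snap('wrist','w1'); print(o['clock'],o['position'],o['ee_rot'],o['ft_force'])
print(T('wrist',o)[1].round(3).tolist())
E
```

```text
1.8167 [0.45150393 0.11270568 0.17967143] [ 2.03712559e-03  9.99997872e-01 -1.61820751e-04 -2.82926097e-04] [-0.57907269  0.52057135  0.25216943]
[[0.003, -0.945, -0.327, 0.368], [1.0, 0.003, 0.0, 0.113], [0.001, -0.327, 0.945, 0.304], [0.0, 0.0, 0.0, 1.0]]
```

View pics/w1.png

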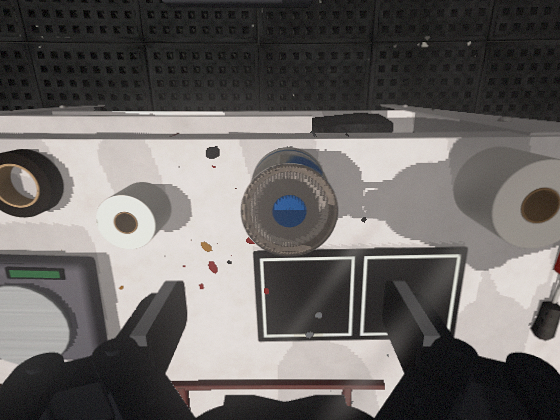

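The wrist view shows the tin lid as an ellipse at about (290,209), with the near-scale square spanning (259..355, 257..341). Both rolls, the tape and part of the pan are also visible.

```bash
python3 - <<'E'
from h import *
o,im=None,cv2.imread('pics/top0.png'); g=cv2.cvtColor(im,6); hsv=cv2.cvtColor(im,40)
def big(m,c,r):
    k=np.zeros_like(m);cv2.circle(k,c,r,255,-1); m=cv2.bitwise_and(m,k)
    cs,_=cv2.findContours(m,0,1); return max(cs,key=cv2.contourArea).reshape(-1,2)
def circ(n,pts,z,o=None):
    p=ray(n,pts,z,o)[:,:2].astype(np.float32); (c,r)=cv2.minEnclosingCircle(p); A=np.c_[2*p,np.ones(len(p))];s=np.linalg.lstsq(A,(p**2).sum(1),rcond=None)[0]
    return np.round(s[:2],4),'d',round(2*float(np.sqrt(s[2]+s[:2]@s[:2])),4),np.round(c,4),round(2*r,4)
# mat
c=big((g<70).astype(np.uint8)*255,(217,210),50); p=ray('top',c,.004)[:,:2].astype(np.float32); r=cv2.minAreaRect(p); print('mat',r)
# pan
b=im.astype(int); m=((g>150)).astype(np.uint8)*255; print('pan',circ('top',big(m,(337,208),21),.036))
m=(g<195).astype(np.uint8)*255; k=big((g>225).astype(np.uint8)*255,(167,250),15); print('roll',circ('top',k,.062))
print('tape',circ('top',big((g<90).astype(np.uint8)*255,(327,257),16),.019))
print('tin',circ('top',big((g<140).astype(np.uint8)*255,(239,252),16),.079))
m=((hsv[:,:,1]>70)).astype(np.uint8)*255; print('cap',circ('top',big(m,(400,260),9),.02))
# scale housing
m=((g>60)&(g<150)).astype(np.uint8)*255; k=big(m,(334,210),45); p=ray('top',k,.028)[:,:2].astype(np.float32); print('scale',cv2.minAreaRect(p))
# wrist
w=cv2.imread('pics/w1.png'); o={'position':np.array([.4515,.1127,.1797]),'ee_rot':[.002,1,-.00016,-.00028]}
print('lid',ray('wrist',[(241,209),(338,209),(289,165),(289,253),(289,209)],.079,o).round(4))
print('sq',ray('wrist',[(259,257),(355,257),(355,338),(261,340),(449,335),(461,255),(365,255)],.004,o).round(4))
print('rollcore, small',ray('wrist',[(540,206)],.062,o),ray('wrist',[(126,222)],.05,o))
E
```

```text
mat ((0.5620283484458923, 0.18451252579689026), (0.10055624693632126, 0.20251600444316864), 1.2072871923446655)
pan (array([ 0.5743, -0.1301]), 'd', 0.087, array([ 0.5747, -0.1347]), 0.0997)
roll (array([0.4482, 0.297 ]), 'd', 0.0675, array([0.4473, 0.2966]), 0.075)
tape (array([ 0.4418, -0.1118]), 'd', 0.0529, array([ 0.4413, -0.1119]), 0.0562)
tin (array([0.4437, 0.1134]), 'd', 0.0677, array([0.4432, 0.1134]), 0.0732)
cap (array([ 0.4377, -0.3   ]), 'd', 0.0223, array([ 0.4375, -0.3006]), 0.025)
scale ((0.5608201026916504, -0.12219800055027008), (0.12981180846691132, 0.10824500769376755), 87.77886962890625)
lid [[0.4436 0.0828 0.079 ]
 [0.4438 0.1493 0.079 ]
 [0.4132 0.1157 0.079 ]
 [0.477  0.1158 0.079 ]
 [0.4437 0.1157 0.079 ]]
sq [[0.5176 0.088  0.004 ]
 [0.5178 0.1801 0.004 ]
 [0.6114 0.1858 0.004 ]
 [0.6138 0.0876 0.004 ]
 [0.6072 0.2824 0.004 ]
 [0.5157 0.2803 0.004 ]
 [0.5157 0.1895 0.004 ]]
rollcore, small [[0.44768035 0.29767908 0.062     ]] [[ 0.46381181 -0.01090704  0.05      ]]
```

Call:
send_rows([
  [[0, 0, 0, 0.038, 0.009, 0.05, 1], [0, 0, 0, 0, 0, 0.14, 1], [0, 0, 0, 0, 0, 0.14, 1], [0, 0, 0, 0, 0, 0.14, 1], [0, 0, 0, 0, 0, 0.1, 1], [0, 0, 0, 0, 0, 0.06, 1], [0, 0, 0, 0, 0, 0.02, 1], [0, 0, 0, 0, 0, 0, 1], [0, 0, 0, 0, 0, 0, 0], [0, 0, 0, 0, 0, 0, 0], [0, 0, 0, 0, 0, 0, 0], [0, 0, 0, 0, 0, 0, 0], [0, 0, 0, 0, 0, 0, 0], [0, 0, 0, 0, 0, 0, 0]],
], squeeze=35)

```text
clock: 3.03
position: [0.4442, 0.1171, 0.0512]
ee_rot: [-0.0, 1.0, 0.001, 0.001]
ft_force: [-2.8, -0.0, 7.2]
grip_width: 0.775
grasp_force: 38.4
```

```bash
python3 - <<'E'
from h import *
im=cv2.imread('pics/scene0.png'); cv2.imwrite('pics/c3.png',cv2.resize(im[210:310,240:360],None,fx=5,fy=5,interpolation=2))
E
```

```text
(no output)
```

View pics/c3.png

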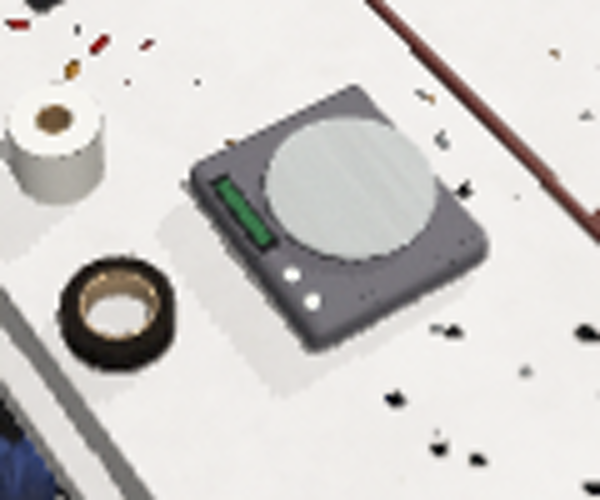

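The scene crop shows the pan ellipse centred at crop (351,189), i.e. scene pixel (310.2,247.8). The tin is gripped, so I'll lift it and pause part-way to get a close pan measurement.

Call:
send_rows([
  [[0, 0, 0, 0, 0, -0.05, 0], [0, 0, 0, 0, 0, -0.1, 0], [0, 0, 0, 0, 0, -0.15, 0], [0, 0, 0, 0, 0, -0.15, 0], [0, 0, 0, 0, -0.1, -0.05, 0], [0, 0, 0, 0, -0.15, 0, 0], [0, 0, 0, 0, -0.15, 0, 0], [0, 0, 0, 0, -0.1, 0, 0], [0, 0, 0, 0, -0.05, 0, 0], [0, 0, 0, 0, 0, 0, 0], [0, 0, 0, 0, 0, 0, 0]],
])

```text
clock: 3.95
position: [0.4437, 0.0072, 0.1505]
ee_rot: [0.0, 1.0, 0.0, 0.0]
ft_force: [0.6, 0.4, -0.9]
grip_width: 0.775
grasp_force: 39.7
```

```bash
cat >> h.py <<'E'
def big(m,c,r):
    k=np.zeros_like(m);cv2.circle(k,c,r,255,-1); m=cv2.bitwise_and(m,k)
    cs,_=cv2.findContours(m,0,1); return max(cs,key=cv2.contourArea).reshape(-1,2)
def circ(n,pts,z,o=None):
    p=ray(n,pts,z,o)[:,:2]; A=np.c_[2*p,np.ones(len(p))];s=np.linalg.lstsq(A,(p**2).sum(1),rcond=None)[0]
    return s[:2].round(4),'d',round(2*float(np.sqrt(s[2]+s[:2]@s[:2])),4)
E
python3 - <<'E'
from h import *
print(ray('scene',[(310.2,247.8)],.036),ray('top',[(334.7,207.7)],.036))
o,im=snap('wrist','w2'); print(o['clock'],o['position'],o['ee_rot'],o['ft_force'],o['grasp_force'])
E
```

```text
[[ 0.56652362 -0.13418175  0.036     ]] [[ 0.56832472 -0.12900627  0.036     ]]
3.95 [0.44371046 0.00718046 0.15048344] [9.06807766e-05 9.99999878e-01 3.58559749e-04 3.28003882e-04] [ 0.55165178  0.39528829 -0.85190557] 39.68451521228417
```

View pics/w2.png

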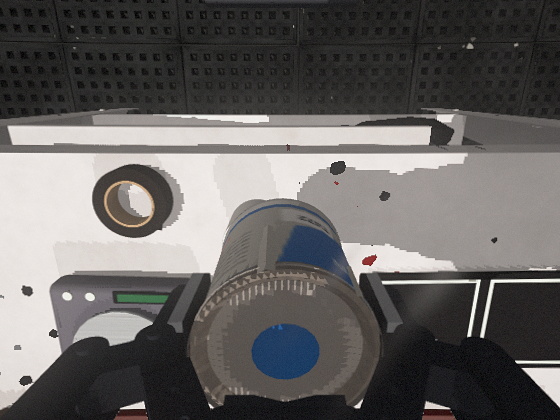

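The tape is at (132,201), the tin in hand with its lid at about (286,345), and the hand hides the pan. I'll shift ahead so the pan comes into the clear part of the view.

Call:
send_rows([
  [[0, 0, 0, -0.1, 0, 0, 0], [0, 0, 0, -0.15, 0, 0, 0], [0, 0, 0, -0.17, 0, 0, 0], [0, 0, 0, -0.13, 0, 0, 0], [0, 0, 0, -0.07, 0, 0, 0], [0, 0, 0, 0, 0, 0, 0], [0, 0, 0, 0, 0, 0, 0]],
])

```text
clock: 4.58
position: [0.5677, 0.0082, 0.1493]
ee_rot: [-0.001, 1.0, -0.0, -0.001]
ft_force: [-0.1, 0.7, -1.9]
grip_width: 0.774
grasp_force: 39.7
```

```bash
python3 - <<'E'
from h import *
o,im=snap('wrist','w3'); print(o['clock'],o['position'],o['ee_rot'])
import pickle; pickle.dump(o,open('w3.pkl','wb'))
o2={'position':np.array([.44371,.00718,.15048]),'ee_rot':[0,1,.00036,.00033]}
print(ray('wrist',[(190,345),(383,345),(286,278),(286,412),(286,345)],.1785,o2).round(4))
w=cv2.imread('pics/w2.png',0); print('tape',circ('wrist',big((w<110).astype(np.uint8)*255,(133,200),44),.019,o2))
E
```

```text
4.5833 [0.56765946 0.00824733 0.14927377] [-1.12602910e-03  9.99999126e-01 -1.00414389e-04 -6.85423683e-04]
[[ 0.4406 -0.0248  0.1785]
 [ 0.4405  0.0401  0.1785]
 [ 0.4151  0.0074  0.1785]
 [ 0.4701  0.0075  0.1785]
 [ 0.4407  0.0075  0.1785]]
tape (array([ 0.4405, -0.1093]), 'd', 0.0592)
```

View pics/w3.png

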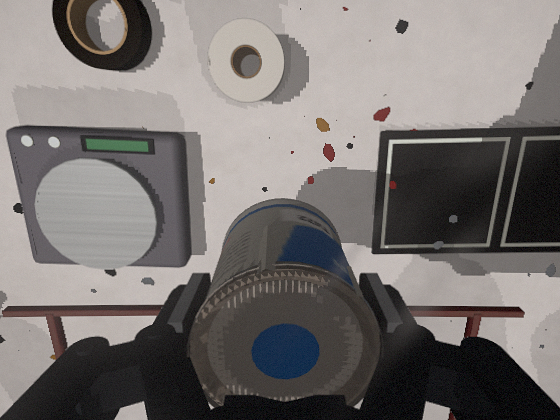

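The pan is fully visible around (96,213), with the housing spanning (7..191, 125..267). The near square spans about (385..511, 137..250).

```bash
python3 - <<'E'
from h import *
import pickle; o=pickle.load(open('w3.pkl','rb')); w=cv2.imread('pics/w3.png',0)
m=cv2.morphologyEx((w>135).astype(np.uint8)*255,2,np.ones((5,5)))
c=big(m,(96,213),66); print(cv2.boundingRect(c),circ('wrist',c,.036,o)); print(ray('wrist',[(95.5,213)],.036,o))
h=cv2.convexHull(big((w<128).astype(np.uint8)*255,(98,196),118)).reshape(-1,2)
p=ray('wrist',[(8,128),(186,127),(191,265),(34,266)],.028,o); print('housing corners',p.round(3))
m=(w<80).astype(np.uint8)*255
print('sq',ray('wrist',[(386,139),(511,136),(385,248),(500,246)],.004,o).round(4))
E
```

```text
(35, 159, 121, 121) (array([ 0.5737, -0.1291]), 'd', 0.087)
[[ 0.56748258 -0.12795772  0.036     ]]
housing corners [[ 0.509 -0.18   0.028]
 [ 0.507 -0.06   0.028]
 [ 0.614 -0.066  0.028]
 [ 0.614 -0.187  0.028]]
sq [[0.518  0.0857 0.004 ]
 [0.516  0.1794 0.004 ]
 [0.6096 0.0941 0.004 ]
 [0.6071 0.1901 0.004 ]]
```

Call:
send_rows([
  [[0, 0, 0, -0.006, -0.06, 0, 0], [0, 0, 0, 0, -0.12, 0, 0], [0, 0, 0, 0, -0.16, 0, 0], [0, 0, 0, 0, -0.16, 0, 0], [0, 0, 0, 0, -0.12, 0, 0], [0, 0, 0, 0, -0.063, 0.04, 0], [0, 0, 0, 0, 0, 0.1, 0], [0, 0, 0, 0, 0, 0.1, 0], [0, 0, 0, 0, 0, 0.04, 0], [0, 0, 0, 0, 0, 0.012, 0], [0, 0, 0, 0, 0, 0, 0], [0, 0, 0, 0, 0, 0, 0]],
])

```text
clock: 5.63
position: [0.5692, -0.1301, 0.0926]
ee_rot: [-0.0, 1.0, 0.0, 0.001]
ft_force: [-1.2, -0.2, -1.7]
grip_width: 0.774
grasp_force: 39.7
```

Call:
send_rows([
  [[0, 0, 0, 0, 0.006, 0.004, 0], [0, 0, 0, 0, 0, 0.004, 0], [0, 0, 0, 0, 0, 0.004, 0], [0, 0, 0, 0, 0, 0.004, 0], [0, 0, 0, 0, 0, 0.003, 0], [0, 0, 0, 0, 0, 0.003, 0], [0, 0, 0, 0, 0, 0.002, 0], [0, 0, 0, 0, 0, 0, 0]],
])

```text
clock: 6.3
position: [0.5689, -0.1288, 0.0874]
ee_rot: [-0.0, 1.0, 0.0, 0.0]
ft_force: [-2.8, 0.6, 6.3]
grip_width: 0.773
grasp_force: 39.8
```

Call:
send_rows([
  [[0, 0, 0, 0, 0, 0, 0.85], [0, 0, 0, 0, 0, 0, 0.9], [0, 0, 0, 0, 0, 0, 1], [0, 0, 0, 0, 0, 0, 1], [0, 0, 0, 0, 0, 0, 1], [0, 0, 0, 0, 0, -0.04, 1], [0, 0, 0, 0, 0, -0.1, 1], [0, 0, 0, 0, 0, -0.15, 1], [0, 0, 0, 0, 0, -0.13, 1], [0, 0, 0, 0, 0.15, 0, 1], [0, 0, 0, 0, 0.18, 0, 1], [0, 0, 0, 0, 0.18, 0, 1], [0, 0, 0, 0, 0.15, 0, 1], [0, 0, 0, 0, 0, 0, 1], [0, 0, 0, 0, 0, 0, 1]],
])

```text
clock: 7.55
position: [0.5688, 0.0054, 0.1713]
ee_rot: [-0.002, 1.0, 0.0, 0.0]
ft_force: [-0.4, -1.2, 0.2]
grip_width: 1.001
grasp_force: 0.0
```

```bash
python3 - <<'E'
from h import *
import pickle
o,im=snap('wrist','w4'); pickle.dump(o,open('w4.pkl','wb')); print(o['clock'],o['position'],o['ee_rot'])
o2,t=snap('top','t4')
a=cv2.imread('pics/w4.png'); b=cv2.imread('pics/t4.png')[170:280,130:430]
cv2.imwrite('pics/w4c.png',np.vstack([a[60:330,:540],cv2.resize(b,(540,198),interpolation=2)]))
E
```

```text
7.55 [0.56884355 0.00536775 0.17130363] [-2.04209388e-03  9.99997853e-01  2.93753389e-04  1.96342110e-04]
```

View pics/w4c.png

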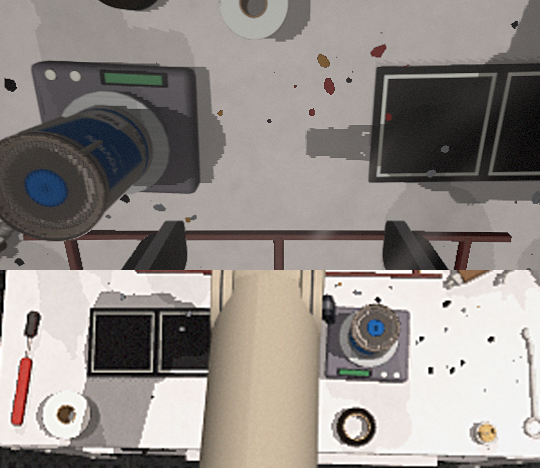

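The tin stands upright on the pan, lid at wrist (46,247) and about top (339,202). I'll check that it is centred.

```bash
python3 - <<'E'
from h import *
import pickle; o=pickle.load(open('w4.pkl','rb'))
print(ray('wrist',[(46,247)],.115,o))
im=cv2.imread('pics/t4.png'); hs=cv2.cvtColor(im,40)
m=((hs[...,0]>95)&(hs[...,0]<125)&(hs[...,1]>120)).astype(np.uint8)*255
c=big(m,(339,202),8); M=cv2.moments(c); p=(M['m10']/M['m00'],M['m01']/M['m00']); print(p,ray('top',[p],.115),ray('scene',[(0,0)],0)[0][:0])
g=cv2.cvtColor(im,6); print('lid',circ('top',big((g<140).astype(np.uint8)*255,(339,202),15),.115))
# original tin by same means
im=cv2.imread('pics/top0.png'); hs=cv2.cvtColor(im,40); m=((hs[...,0]>95)&(hs[...,0]<125)&(hs[...,1]>120)).astype(np.uint8)*255
M=cv2.moments(big(m,(239,252),8)); print('orig',ray('top',[(M['m10']/M['m00'],M['m01']/M['m00'])],.079))
snap('scene','s4'); cv2.imwrite('pics/s4c.png',cv2.resize(cv2.imread('pics/s4.png')[190:300,250:370],None,fx=5,fy=5,interpolation=2))
E
```

```text
[[ 0.56928485 -0.12896182  0.115     ]]
(338.17878787878783, 201.9) [[ 0.56977388 -0.13024715  0.115     ]] []
lid (array([ 0.569 , -0.1317]), 'd', 0.069)
orig [[0.44487543 0.11542498 0.079     ]]
```

View pics/s4c.png

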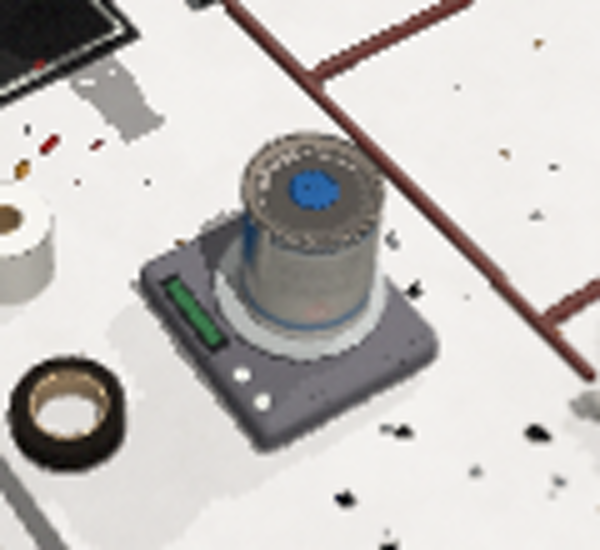

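```bash
python3 - <<'E'
from h import *
c,M=T('scene'); K=np.array(c['intrinsics']);D=np.array(c['distortion'])
def proj(P):
    q=(P-M[:3,3])@M[:3,:3]; q=q*[1,-1,-1]
    return cv2.projectPoints(q,np.zeros(3),np.zeros(3),K,D)[0].reshape(-1,2)
t=np.linspace(0,2*np.pi,90)
for nm,x,y,z,r in [('pan',.568,-.129,.036,.043),('base',.569,-.129,.036,.034),('lid',.569,-.129,.115,.034)]:
    p=(proj(np.c_[x+r*np.cos(t),y+r*np.sin(t),z+0*t])-[250,190])*5
    print(nm,p.min(0).round(),p.max(0).round())
E
```

```text
pan [210. 212.] [384. 353.]
base [230. 225.] [367. 337.]
lid [235. 124.] [381. 238.]
```

```bash
python3 - <<'E'
import cv2
im=cv2.imread('pics/s4.png')
for r in (244,248,252): print(r,[tuple(int(v) for v in im[r,c]) for c in list(range(290,303))],'|',[tuple(int(v) for v in im[r,c]) for c in range(320,331)])
print([tuple(int(v) for v in im[r,312]) for r in range(246,266)])
E
```

```text
244 [(123, 116, 120), (119, 113, 116), (88, 85, 85), (157, 156, 154), (128, 130, 127), (119, 120, 118), (118, 119, 117), (96, 96, 95), (82, 81, 81), (100, 102, 102), (89, 92, 92), (97, 100, 103), (112, 119, 123)] | [(120, 126, 130), (124, 131, 136), (125, 134, 137), (124, 130, 133), (135, 139, 140), (209, 209, 208), (225, 224, 223), (232, 235, 238), (237, 239, 241), (236, 239, 242), (237, 239, 241)]
248 [(123, 116, 117), (112, 104, 107), (120, 116, 117), (175, 178, 175), (181, 183, 179), (182, 185, 181), (175, 177, 174), (100, 99, 98), (80, 82, 84), (91, 82, 73), (107, 110, 110), (102, 107, 111), (104, 112, 114)] | [(128, 137, 139), (126, 136, 139), (123, 129, 131), (128, 126, 122), (190, 192, 191), (205, 207, 206), (200, 201, 201), (167, 164, 165), (125, 117, 120), (129, 123, 126), (159, 159, 161)]
252 [(52, 76, 44), (71, 68, 69), (105, 98, 102), (76, 73, 75), (128, 128, 127), (183, 184, 183), (182, 183, 181), (182, 183, 180), (178, 180, 178), (132, 135, 135), (108, 112, 114), (100, 93, 88), (102, 86, 68)] | [(126, 112, 96), (130, 122, 113), (146, 152, 154), (181, 184, 182), (204, 206, 202), (198, 198, 195), (154, 151, 153), (125, 118, 122), (126, 119, 123), (126, 119, 121), (126, 119, 123)]
[(121, 127, 129), (122, 129, 132), (121, 127, 130), (121, 128, 132), (125, 133, 139), (126, 132, 149), (131, 138, 158), (131, 136, 156), (126, 125, 127), (127, 107, 86), (136, 137, 138), (148, 153, 154), (170, 173, 172), (182, 184, 183), (178, 180, 178), (170, 172, 168), (114, 107, 111), (112, 109, 110), (115, 108, 111), (126, 120, 122)]
```

The edge profiles show the tin laterally centred on the pan: pan 293–327, tin 297–323. Lid estimates agree within about 2 mm, so the tin is done. Next is the large roll.

Call:
send_rows([
  [[0, 0, 0, 0.04, 0.1, 0, 1], [0, 0, 0, 0.07, 0.17, 0, 1], [0, 0, 0, 0.075, 0.18, 0, 1], [0, 0, 0, 0.075, 0.18, 0, 1], [0, 0, 0, 0.075, 0.18, 0, 1], [0, 0, 0, 0.075, 0.18, 0, 1], [0, 0, 0, 0.075, 0.18, 0, 1], [0, 0, 0, 0.07, 0.17, 0, 1], [0, 0, 0, 0.05, 0.12, 0, 1], [0, 0, 0, 0, 0, 0, 1], [0, 0, 0, 0, 0, 0, 1]],
])

```text
clock: 8.62
position: [0.4477, 0.2954, 0.1708]
ee_rot: [-0.001, 1.0, -0.0, 0.0]
ft_force: [-0.1, -1.0, -0.0]
grip_width: 1.002
grasp_force: 0.0
```

```bash
python3 - <<'E'
from h import *
o,im=snap('wrist','w5'); print(o['clock'],o['position'],o['ee_rot'])
im=cv2.imread('pics/w5.png'); hs=cv2.cvtColor(im,40); g=cv2.cvtColor(im,6)
c,M=T('wrist',o)
m=((hs[...,0]<25)&(hs[...,1]>90)&(g<130)).astype(np.uint8)*255
cs,_=cv2.findContours(m,0,1)
for k in cs:
    if cv2.contourArea(k)>80: 
        (u,v),ax,_=cv2.fitEllipse(k.reshape(-1,2)); print((u,v),ax,ray('wrist',[(u,v)],.062,o).round(4))
E
```

```text
8.6167 [0.44769371 0.2953868  0.17079704] [-6.09052265e-04  9.99999812e-01 -7.07324917e-05  7.60546959e-06]
(378.22296142578125, 233.8387908935547) (19.125715255737305, 138.28431701660156) [[0.4616 0.3635 0.062 ]]
```

Call:
send_rows([
  [[0, 0, 0, 0, 0.012, 0.08, 1], [0, 0, 0, 0, 0, 0.15, 1], [0, 0, 0, 0, 0, 0.15, 1], [0, 0, 0, 0, 0, 0.14, 1], [0, 0, 0, 0, 0, 0.08, 1], [0, 0, 0, 0, 0, 0.04, 1], [0, 0, 0, 0, 0, 0, 1], [0, 0, 0, 0, 0, 0, 0], [0, 0, 0, 0, 0, 0, 0], [0, 0, 0, 0, 0, 0, 0], [0, 0, 0, 0, 0, 0, 0], [0, 0, 0, 0, 0, 0, 0], [0, 0, 0, 0, 0, 0, 0]],
], squeeze=35)

```text
clock: 9.75
position: [0.4489, 0.2979, 0.0445]
ee_rot: [0.0, 1.0, 0.001, 0.001]
ft_force: [-0.5, -2.0, 8.0]
grip_width: 0.783
grasp_force: 40.1
```

```bash
python3 - <<'E'
from h import *
import pickle
for f,seed in (('w4',(425,185)),('w3',(430,195))):
    o=pickle.load(open(f+'.pkl','rb')); g=cv2.imread(f'pics/{f}.png',0)
    m=(g<75).astype(np.uint8)*255; n,l,st,_=cv2.connectedComponentsWithStats(m,connectivity=4); k=l[seed[1],seed[0]]
    c=max(cv2.findContours((l==k).astype(np.uint8),0,1)[0],key=cv2.contourArea).reshape(-1,2)
    print(f,st[k],cv2.minAreaRect(ray('wrist',c,.004,o)[:,:2].astype(np.float32)))
g=cv2.imread('pics/top0.png',0)
for s in ((235,213),(198,212)):
    m=(g<85).astype(np.uint8); n,l,st,_=cv2.connectedComponentsWithStats(m,connectivity=4); k=l[s[1],s[0]]
    c=max(cv2.findContours((l==k).astype(np.uint8),0,1)[0],key=cv2.contourArea).reshape(-1,2)
    print('top',st[k],cv2.minAreaRect(ray('top',c,.004)[:,:2].astype(np.float32)))
E
```

```text
w4 [ 381  136  111   98 9354] ((0.5630155801773071, 0.13394257426261902), (0.08520032465457916, 0.08509188145399094), 1.1801400184631348)
w3 [  384   141   122   104 10709] ((0.5628110766410828, 0.13435854017734528), (0.0847354382276535, 0.08504977822303772), 1.2794897556304932)
top [220 194  32  31 921] ((0.5641283988952637, 0.13306958973407745), (0.08241049945354462, 0.0830308198928833), 2.6394832134246826)
top [182 195  32  30 918] ((0.5608585476875305, 0.23477298021316528), (0.07880028337240219, 0.08236239850521088), 1.2176975011825562)
```

Call:
send_rows([
  [[0, 0, 0, 0, 0, -0.05, 0], [0, 0, 0, 0, 0, -0.1, 0], [0, 0, 0, 0, 0, -0.12, 0], [0, 0, 0, -0.05, -0.07, -0.03, 0], [0, 0, 0, -0.1, -0.14, 0, 0], [0, 0, 0, -0.11, -0.16, 0, 0], [0, 0, 0, -0.11, -0.16, 0, 0], [0, 0, 0, -0.11, -0.16, 0, 0], [0, 0, 0, -0.07, -0.09, 0, 0], [0, 0, 0, -0.025, -0.038, 0.03, 0], [0, 0, 0, 0, 0, 0.1, 0], [0, 0, 0, 0, 0, 0.08, 0], [0, 0, 0, 0, 0, 0.03, 0], [0, 0, 0, 0, 0, 0.01, 0], [0, 0, 0, 0, 0, 0, 0], [0, 0, 0, 0, 0, 0, 0]],
])

```text
clock: 11.08
position: [0.5631, 0.1346, 0.0538]
ee_rot: [-0.0, 1.0, 0.0, 0.001]
ft_force: [-0.8, -0.5, -1.2]
grip_width: 0.778
grasp_force: 39.8
```

Good; now lower gently to about 0.0483 and stop.

Call:
send_rows([
  [[0, 0, 0, -0.003, -0.001, 0.006, 0], [0, 0, 0, 0, 0, 0.006, 0], [0, 0, 0, 0, 0, 0.005, 0], [0, 0, 0, 0, 0, 0.004, 0], [0, 0, 0, 0, 0, 0.004, 0], [0, 0, 0, 0, 0, 0.003, 0], [0, 0, 0, 0, 0, 0, 0]],
])

```text
clock: 11.67
position: [0.5634, 0.1339, 0.0485]
ee_rot: [-0.0, 1.0, 0.0, -0.0]
ft_force: [-6.7, -2.8, 13.8]
grip_width: 0.777
grasp_force: 41.2
```

Call:
send_rows([
  [[0, 0, 0, 0, 0, 0, 0.85], [0, 0, 0, 0, 0, 0, 0.9], [0, 0, 0, 0, 0, 0, 1], [0, 0, 0, 0, 0, 0, 1], [0, 0, 0, 0, 0, 0, 1], [0, 0, 0, 0, 0, -0.05, 1], [0, 0, 0, 0, 0, -0.13, 1], [0, 0, 0, 0, 0, -0.17, 1], [0, 0, 0, 0, 0, -0.15, 1], [0, 0, 0, 0, 0, -0.05, 1], [0, 0, 0, 0.06, -0.118, 0, 1], [0, 0, 0, 0.09, -0.18, 0, 1], [0, 0, 0, 0.09, -0.18, 0, 1], [0, 0, 0, 0.09, -0.18, 0, 1], [0, 0, 0, 0.09, -0.18, 0, 1], [0, 0, 0, 0.09, -0.18, 0, 1], [0, 0, 0, 0.07, -0.14, 0, 1], [0, 0, 0, 0.03, -0.06, 0, 1], [0, 0, 0, 0, 0, 0, 1], [0, 0, 0, 0, 0, 0, 1]],
])

```text
clock: 13.33
position: [0.4416, -0.1097, 0.1575]
ee_rot: [0.0, 1.0, 0.0, 0.0]
ft_force: [0.4, 1.3, -0.9]
grip_width: 1.003
grasp_force: 0.0
```

```bash
python3 - <<'E'
from h import *
import pickle
o,im=snap('wrist','w6'); pickle.dump(o,open('w6.pkl','wb')); print(o['clock'],o['position'],o['ee_rot'])
snap('top','t6'); a=cv2.imread('pics/w6.png'); b=cv2.imread('pics/t6.png')[180:270,150:420]
cv2.imwrite('pics/w6c.png',np.vstack([a[:420],cv2.resize(b,(560,180),interpolation=2)]))
g=cv2.cvtColor(a,6); c,M=T('wrist',o)
P=np.array([.441,-.1095,.019]); q=(P-M[:3,3])@M[:3,:3]*[1,-1,-1]; u=cv2.projectPoints(q[None],np.zeros(3),np.zeros(3),np.array(c['intrinsics']),np.array(c['distortion']))[0].ravel(); print(u)
k=big((g<110).astype(np.uint8)*255,(int(u[0]),int(u[1])),55); print(cv2.boundingRect(k),circ('wrist',k,.019,o))
E
```

```text
13.3333 [ 0.4416048  -0.10966608  0.15753917] [4.15029207e-04 9.99999790e-01 3.24272363e-04 3.78115664e-04]
[284.61534377 202.16549159]
(246, 165, 70, 72) (array([ 0.4402, -0.1122]), 'd', 0.0579)
```

View pics/w6c.png

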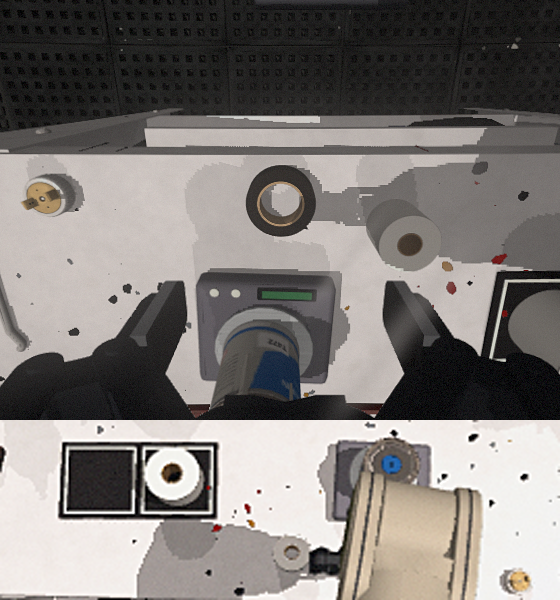

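The tape is centred at about wrist (281,201). The cap at (47,196) has its two horns up. The roll stands in the near-scale square in the top inset, at about (173,475).

Call:
send_rows([
  [[0, 0, 0, 0.005, -0.012, 0.08, 1], [0, 0, 0, 0, 0, 0.15, 1], [0, 0, 0, 0, 0, 0.15, 1], [0, 0, 0, 0, 0, 0.14, 1], [0, 0, 0, 0, 0, 0.09, 1], [0, 0, 0, 0, 0, 0.05, 1], [0, 0, 0, 0, 0, 0.02, 1], [0, 0, 0, 0, 0, 0, 1], [0, 0, 0, 0, 0, 0, 0], [0, 0, 0, 0, 0, 0, 0], [0, 0, 0, 0, 0, 0, 0], [0, 0, 0, 0, 0, 0, 0], [0, 0, 0, 0, 0, 0, 0], [0, 0, 0, 0, 0, 0, 0]],
], squeeze=25)

```text
clock: 14.6
position: [0.4413, -0.1122, 0.0225]
ee_rot: [-0.0, 1.0, 0.0, 0.001]
ft_force: [-1.4, 0.1, 7.5]
grip_width: 0.643
grasp_force: 25.1
```

```bash
python3 - <<'E'
from h import *
g=cv2.imread('pics/t6.png',0); k=big((g>215).astype(np.uint8)*255,(233,207),14); print(cv2.boundingRect(k),circ('top',k,.066))
k=big((g<120).astype(np.uint8)*255,(233,207),6); print(cv2.boundingRect(k),circ('top',k,.066))
E
```

```text
(220, 194, 26, 26) (array([0.5615, 0.1335]), 'd', 0.0648)
(228, 202, 10, 9) (array([0.5619, 0.1335]), 'd', 0.0224)
```

Call:
send_rows([
  [[0, 0, 0, 0, 0, -0.05, 0], [0, 0, 0, 0, 0, -0.12, 0], [0, 0, 0, 0, 0, -0.16, 0], [0, 0, 0, 0, 0, -0.15, 0], [0, 0, 0, -0.04, 0.08, -0.06, 0], [0, 0, 0, -0.08, 0.16, 0, 0], [0, 0, 0, -0.09, 0.18, 0, 0], [0, 0, 0, -0.09, 0.18, 0, 0], [0, 0, 0, -0.09, 0.18, 0, 0], [0, 0, 0, -0.09, 0.18, 0, 0], [0, 0, 0, -0.07, 0.15, 0, 0], [0, 0, 0, -0.04, 0.08, 0, 0], [0, 0, 0, -0.02, 0.04, 0, 0], [0, 0, 0, 0, 0, 0.06, 0], [0, 0, 0, 0, 0, 0.06, 0], [0, 0, 0, 0, 0, 0.04, 0], [0, 0, 0, 0, 0, 0.02, 0], [0, 0, 0, 0, 0, 0, 0], [0, 0, 0, 0, 0, 0, 0]],
])

```text
clock: 16.18
position: [0.5621, 0.1328, 0.093]
ee_rot: [0.001, 1.0, -0.0, -0.0]
ft_force: [-0.5, -0.6, -0.6]
grip_width: 0.645
grasp_force: 27.1
```

Call:
send_rows([
  [[0, 0, 0, -0.005, 0.005, 0, 0], [0, 0, 0, 0, 0, 0.005, 0], [0, 0, 0, 0, 0, 0.005, 0], [0, 0, 0, 0, 0, 0.004, 0], [0, 0, 0, 0, 0, 0.004, 0], [0, 0, 0, 0, 0, 0.003, 0], [0, 0, 0, 0, 0, 0, 0], [0, 0, 0, 0, 0, 0, 0]],
])

```text
clock: 16.85
position: [0.5633, 0.1348, 0.089]
ee_rot: [-0.0, 1.0, 0.0, -0.0]
ft_force: [0.4, -0.1, -0.0]
grip_width: 0.642
grasp_force: 27.1
```

Call:
send_rows([
  [[0, 0, 0, 0, -0.004, 0.003, 0], [0, 0, 0, 0, 0, 0.003, 0], [0, 0, 0, 0, 0, 0.003, 0], [0, 0, 0, 0, 0, 0, 0], [0, 0, 0, 0, 0, 0, 0]],
])

```text
clock: 17.27
position: [0.5638, 0.1341, 0.0884]
ee_rot: [-0.0, 1.0, 0.0, 0.0]
ft_force: [-4.7, -1.0, 10.9]
grip_width: 0.64
grasp_force: 28.1
```

Call:
send_rows([
  [[0, 0, 0, 0, 0, 0, 0.7], [0, 0, 0, 0, 0, 0, 0.8], [0, 0, 0, 0, 0, 0, 1], [0, 0, 0, 0, 0, 0, 1], [0, 0, 0, 0, 0, -0.05, 1], [0, 0, 0, 0, 0, -0.12, 1], [0, 0, 0, 0, 0, -0.14, 1], [0, 0, 0, 0.05, -0.1, -0.04, 1], [0, 0, 0, 0.055, -0.18, 0, 1], [0, 0, 0, 0.055, -0.19, 0, 1], [0, 0, 0, 0.055, -0.19, 0, 1], [0, 0, 0, 0.055, -0.19, 0, 1], [0, 0, 0, 0.055, -0.19, 0, 1], [0, 0, 0, 0.055, -0.19, 0, 1], [0, 0, 0, 0.055, -0.19, 0, 1], [0, 0, 0, 0.055, -0.19, 0, 1], [0, 0, 0, 0.055, -0.19, 0, 1], [0, 0, 0, 0.055, -0.19, 0, 1], [0, 0, 0, 0.03, -0.18, 0, 1], [0, 0, 0, 0, 0, 0, 1]],
])

```text
clock: 18.93
position: [0.4344, -0.3075, 0.1585]
ee_rot: [0.004, 1.0, -0.002, 0.0]
ft_force: [-1.0, 0.1, -0.1]
grip_width: 1.002
grasp_force: 0.0
```

```bash
python3 - <<'E'
from h import *
import pickle
o,im=snap('wrist','w7'); pickle.dump(o,open('w7.pkl','wb')); print(o['clock'],o['position'],o['ee_rot'])
snap('top','t7'); snap('scene','s7'); a=cv2.imread('pics/w7.png'); b=cv2.imread('pics/t7.png')[190:230,170:270]; s=cv2.imread('pics/s7.png')[140:220,200:300]
cv2.imwrite('pics/w7c.png',np.hstack([a[:,90:],np.vstack([cv2.resize(b,(325,130),interpolation=2),cv2.resize(s,(325,260),interpolation=2),np.zeros((30,325,3),np.uint8)])]))
E
```

```text
18.9333 [ 0.43442728 -0.30746967  0.15850128] [ 4.25771784e-03  9.99989362e-01 -1.72532786e-03  4.14548548e-04]
```

View pics/w7c.png

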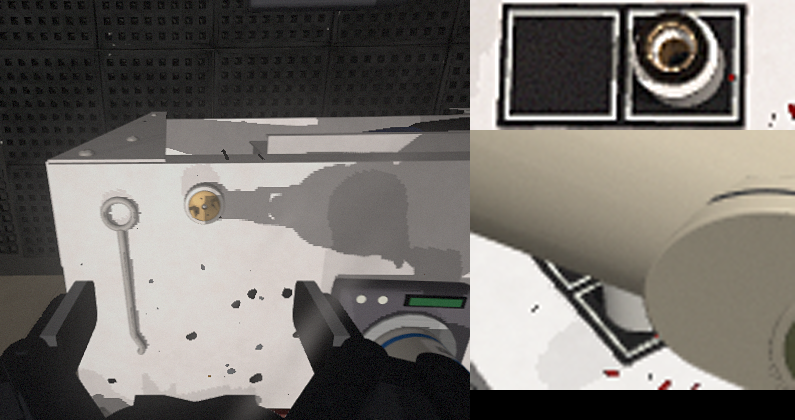

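The tape sits on the roll in the top inset at (671,46). The cap is at wrist (295,204) with horns up. The opener ring at (210,213) is close on the cap's -y side, so I'll use a partial opening.

```bash
python3 - <<'E'
from h import *
import pickle
o=pickle.load(open('w7.pkl','rb')); a=cv2.imread('pics/w7.png'); g=cv2.cvtColor(a,6); hs=cv2.cvtColor(a,40)
print('eye',ray('wrist',[(294.5,204)],.013,o),ray('wrist',[(275,204),(314,204)],.013,o)[:,1])
k=big(((hs[...,1]>60)&(hs[...,0]<30)).astype(np.uint8)*255,(295,204),22); print(cv2.boundingRect(k),circ('wrist',k,.016,o))
k=big(((g>60)&(g<175)|(hs[...,1]>60)).astype(np.uint8)*255,(295,204),22);print(cv2.boundingRect(k))
print('opener ring',ray('wrist',[(210,213),(228,213)],.007,o))
g=cv2.imread('pics/t7.png',0); k=big((g<90).astype(np.uint8)*255,(232,204),13); print('tape',cv2.boundingRect(k),circ('top',k,.085)); print(ray('top',[(231.8,204.2)],.085))
E
```

```text
eye [[ 0.43767232 -0.29981708  0.013     ]] [-0.31577488 -0.28386873]
(279, 191, 31, 30) (array([ 0.4381, -0.3004]), 'd', 0.0245)
(274, 182, 44, 42)
opener ring [[ 0.44714728 -0.37092673  0.007     ]
 [ 0.44724407 -0.35576517  0.007     ]]
tape (220, 191, 23, 25) (array([0.5651, 0.1344]), 'd', 0.0571)
[[0.56347955 0.13316312 0.085     ]]
```

Call:
send_rows([
  [[0, 0, 0, -0.018, 0.037, 0.05, 0.62], [0, 0, 0, 0, 0, 0.12, 0.62], [0, 0, 0, 0, 0, 0.12, 0.62], [0, 0, 0, 0, 0, 0.09, 0.62], [0, 0, 0, 0, 0, 0.05, 0.62], [0, 0, 0, 0, 0, 0, 0.62], [0, 0, 0, 0, 0, 0, 0.62]],
], squeeze=25)

```text
clock: 19.67
position: [0.4414, -0.2917, 0.0712]
ee_rot: [-0.001, 1.0, 0.0, -0.0]
ft_force: [-0.1, -0.2, 0.9]
grip_width: 0.618
grasp_force: 0.0
```

Call:
send_rows([
  [[0, 0, 0, 0.017, -0.042, 0, 0.62], [0, 0, 0, 0, 0, 0, 0.62], [0, 0, 0, 0, 0, 0.08, 0.62], [0, 0, 0, 0, 0, 0.09, 0.62], [0, 0, 0, 0, 0, 0.05, 0.62], [0, 0, 0, 0, 0, 0.028, 0.62], [0, 0, 0, 0, 0, 0, 0.62], [0, 0, 0, 0, 0, 0, 0], [0, 0, 0, 0, 0, 0, 0], [0, 0, 0, 0, 0, 0, 0], [0, 0, 0, 0, 0, 0, 0], [0, 0, 0, 0, 0, 0, 0], [0, 0, 0, 0, 0, 0, 0]],
])

```text
clock: 20.75
position: [0.4381, -0.3014, 0.0225]
ee_rot: [-0.0, 1.0, -0.0, 0.001]
ft_force: [-2.0, 1.0, 6.6]
grip_width: 0.372
grasp_force: 25.0
```

Call:
send_rows([
  [[0, 0, 0, 0, 0, -0.05, 0], [0, 0, 0, 0, 0, -0.15, 0], [0, 0, 0, 0, 0, -0.18, 0], [0, 0, 0, 0, 0, -0.18, 0], [0, 0, 0, -0.02, 0.08, -0.12, 0], [0, 0, 0, -0.04, 0.16, 0, 0], [0, 0, 0, -0.04, 0.18, 0, 0], [0, 0, 0, -0.04, 0.18, 0, 0], [0, 0, 0, -0.04, 0.18, 0, 0], [0, 0, 0, -0.04, 0.18, 0, 0], [0, 0, 0, -0.04, 0.18, 0, 0], [0, 0, 0, -0.04, 0.18, 0, 0], [0, 0, 0, -0.04, 0.18, 0, 0], [0, 0, 0, -0.04, 0.18, 0, 0], [0, 0, 0, -0.04, 0.18, 0, 0], [0, 0, 0, -0.04, 0.18, 0, 0], [0, 0, 0, -0.04, 0.18, 0, 0], [0, 0, 0, -0.04, 0.18, 0, 0], [0, 0, 0, -0.04, 0.16, 0, 0], [0, 0, 0, -0.035, 0.1, 0, 0]],
])

```text
clock: 22.42
position: [0.5601, 0.2354, 0.1583]
ee_rot: [-0.002, 1.0, 0.001, 0.0]
ft_force: [0.2, 0.6, 0.3]
grip_width: 0.372
grasp_force: 25.1
```

Call:
send_rows([
  [[0, 0, 0, 0, 0, 0, 0], [0, 0, 0, 0, 0, 0, 0], [0, 0, 0, 0, 0, 0, 0]],
])

```text
clock: 22.67
position: [0.5606, 0.2299, 0.158]
ee_rot: [0.0, 1.0, -0.0, 0.0]
ft_force: [-0.2, -0.5, -0.2]
grip_width: 0.373
grasp_force: 25.1
```

Call:
send_rows([
  [[0, 0, 0, -0.002, 0.022, 0.06, 0], [0, 0, 0, 0, 0, 0.15, 0], [0, 0, 0, 0, 0, 0.17, 0], [0, 0, 0, 0, 0, 0.14, 0], [0, 0, 0, 0, 0, 0.08, 0], [0, 0, 0, 0, 0, 0.035, 0], [0, 0, 0, 0, 0, 0, 0], [0, 0, 0, 0, 0, 0, 0]],
])

```text
clock: 23.33
position: [0.5613, 0.235, 0.0312]
ee_rot: [0.0, 1.0, 0.0, 0.0]
ft_force: [-0.0, 0.4, -0.3]
grip_width: 0.377
grasp_force: 25.1
```

Call:
send_rows([
  [[0, 0, 0, 0, -0.003, 0.006, 0], [0, 0, 0, 0, 0, 0.006, 0], [0, 0, 0, 0, 0, 0.005, 0], [0, 0, 0, 0, 0, 0.004, 0], [0, 0, 0, 0, 0, 0.004, 0], [0, 0, 0, 0, 0, 0.002, 0], [0, 0, 0, 0, 0, 0, 0], [0, 0, 0, 0, 0, 0, 0]],
])

```text
clock: 24.0
position: [0.5612, 0.235, 0.0265]
ee_rot: [-0.0, 1.0, 0.0, 0.0]
ft_force: [-3.9, -1.9, 11.3]
grip_width: 0.372
grasp_force: 26.2
```

Contact. I'll release, rise and back off towards the robot to look.

Call:
send_rows([
  [[0, 0, 0, 0, 0, 0, 0.45], [0, 0, 0, 0, 0, 0, 0.55], [0, 0, 0, 0, 0, 0, 0.62], [0, 0, 0, 0, 0, 0, 0.62], [0, 0, 0, 0, 0, -0.05, 0.62], [0, 0, 0, 0, 0, -0.12, 0.62], [0, 0, 0, 0, 0, -0.17, 0.62], [0, 0, 0, 0, 0, -0.17, 0.62], [0, 0, 0, 0, 0, -0.12, 0.62], [0, 0, 0, 0.06, 0.03, -0.05, 0.62], [0, 0, 0, 0.15, 0.07, 0, 0.62], [0, 0, 0, 0.18, 0.09, 0, 0.62], [0, 0, 0, 0.15, 0.08, 0, 0.62], [0, 0, 0, 0.06, 0.03, 0, 0.62], [0, 0, 0, 0, 0, 0, 0.62], [0, 0, 0, 0, 0, 0, 0.62], [0, 0, 0, 0, 0, 0, 0.62]],
])

```text
clock: 25.42
position: [0.4419, 0.2941, 0.1618]
ee_rot: [0.0, 1.0, 0.0, 0.0]
ft_force: [0.9, 0.2, -0.0]
grip_width: 0.619
grasp_force: 0.0
```

```bash
python3 - <<'E'
from h import *
o,t=snap('top','t9'); snap('scene','s9'); print(o['clock'],o['position'])
b=cv2.imread('pics/t9.png')[180:275,130:430]; s=cv2.imread('pics/s9.png')[130:330,160:360]
cv2.imwrite('pics/f.png',np.vstack([cv2.resize(b,(600,190),interpolation=2),cv2.resize(s,(400,400),interpolation=2)[:, :] if 0 else cv2.copyMakeBorder(cv2.resize(s,(400,400),interpolation=2),0,0,0,200,0)]))
im=cv2.imread('pics/t9.png'); hs=cv2.cvtColor(im,40); g=cv2.cvtColor(im,6)
k=big(((hs[...,1]>70)&(hs[...,0]<30)).astype(np.uint8)*255,(197,209),10); print('cap',circ('top',k,.024))
k=big((g>80).astype(np.uint8)*255,(197,209),10); print('cap',cv2.boundingRect(k),circ('top',k,.018))
k=big((g<90).astype(np.uint8)*255,(232,204),13); print('tape',circ('top',k,.085))
E
```

```text
25.4167 [0.44187436 0.29414013 0.16178634]
cap (array([0.5599, 0.234 ]), 'd', 0.0228)
cap (191, 202, 13, 14) (array([0.5607, 0.2339]), 'd', 0.0328)
tape (array([0.5652, 0.1344]), 'd', 0.0572)
```

View pics/f.png

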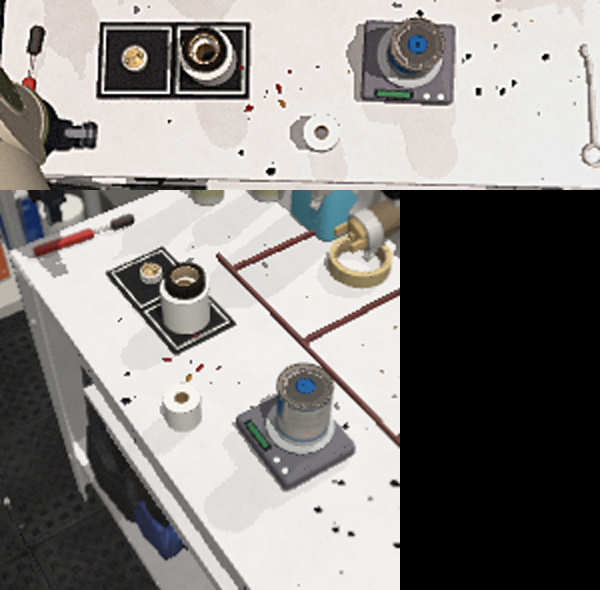

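Everything is in place: the cap, horns up, at inset (133,57); the tape centred on the roll at (208,50); and the tin centred on the pan at (418,44). The brush, opener and small roll have not moved.

```bash
python3 -c "
from workcell import job; print(job.hand_in())"
```

```text
the job is handed in; nothing more can be done
None
```

I laid out the kit in the order asked and handed it in after about 25 s of robot time: the tin is on the pan, the larger label roll with the tape on top is in the square nearer the scale, and the air cap is horns up in the other; by camera each sits within about 2–3 mm of centre.

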